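# Tare the shop scale through its covered key well

## Robot

A 7-joint arm with a two-finger parallel gripper is mounted at the origin on a cart in front of the work surface, level with it; the furniture and walls round the work are solid. World frame = base frame: x ahead of the robot, y to its left, z up, the work surface at z = 0. Lengths are in mm, angles in rad, forces in N, time in s.
With the tool pointing down it reaches from about 350 to 900 mm from the base axis. Payload 19.9 kg.
Tool frame: the origin (TCP) lies midway between the tips of the shut fingers; the grasp point (between the pads) lies ctrl.grasp_offset behind it (ctrl.grasp_offset is the distance from the TCP to the grasp point, in mm); z points along the fingers, y is the line along which they close (so a half turn about z gives the same grasp; the last joint's range is limited). The gripper opens to 85 mm and grips with 20 to 120 N. Pads are 22 mm wide; open, the fingers measure 114 mm over their backs; the gripper's body (76 mm by 85 mm) begins 54 mm behind the grasp point. The pads swing forward as they close: fully open they stand 13 mm farther back than shut.
Start: joints at [-1.312, 0.417, -0.01, 1.614, 0.005, 1.111, -0.053], TCP at [184.57, 597.106, 231.26] pointing down, gripper open.
Joint ranges: [-2.81, 2.81], [-0.39, 2.02], [-1.27, 1.25], [0.06, 2.57], [-1.19, 4.33], [0.19, 2], [-2.82, 2.82]. Speed limits (rad/s): [1.89, 1.89, 2.39, 2.39, 3.01, 3.01, 3.01].

## Interface

Orientations are given as [roll, pitch, yaw] about the fixed x, y, z axes, in that order (R = Rz(yaw) Ry(pitch) Rx(roll)).
In Python, from bench import ctrl gives the robot as it stands. The module is installed in compiled form; this text tells all that it offers.
- The arm moves only by the shell command python3 -m pendant 'ROWS'. ROWS is JSON, a list of rows, each an object with "fingers": the closure in counts, from 0 (fully open) to 255 (shut); "offset": the shift along the tool's x, y, z in m, a list of three; "roll": the turn about the tool's z in degrees. A call has exactly 8 rows; each row is the pose to reach, as a shift and turn from the pose commanded when the call began, along the tool's axes at that moment; what a row does not reach only later rows make up. A row lasts 1/8 s, in which the tool goes at most 62.5 mm and 10.7 degrees, less where a joint would pass 70% of its speed; a pose out of reach is approached as far as the arm can. A call with a gripper value outside its range is refused whole. The fingers move at their own pace and stop on an object; the grip force is fixed at half the most. Time passes only in rows, so rows that repeat a pose let the fingers close, or fill a call up. It gives the time, the measured TCP pose, the force, the opening and the grip force at its end, in the units of the state.
- ctrl.observe(): the state, without advancing time (a new reading comes with each control period).
- ctrl.camera(name): name is "scene" or "top" or "wrist"; returns a dict with "color" (400x640x3 uint8, red, green, blue), "fx", "fy", "cx", "cy" (pixels), "rvec" (rotation vector, rad) and "tvec" (3), from world to camera coordinates, as OpenCV has them; the wrist camera has in their place "mount" (4x4, takes a point from camera to tool coordinates, whose origin is the TCP and whose axes are the flange's). Camera axes: x right, y down, z forward; pixel columns grow to the right and rows downward; lengths in mm; the calibration is good to about 2 mm. A picture is of the moment at which its call begins: read the wrist's pose just before it. There is no depth.
- ctrl.hand_in(): hands the job in; it is judged then, once.
The state is a dict: "time_s": time; "qpos": joint angles; "qd": joint speeds; "joint_efforts": joint torques, N m; "ee_pos": TCP position; "eef_rot": TCP orientation; "wrist_force": force on the tool from outside, world axes, zero at the start; "torque": the same for the moment, N m; "finger_gap": opening from 0.0 (shut) to 1.0 (fully open); "grasp_force": force on a finger pad.
Only numpy, scipy, OpenCV 4.12 (cv2) and the standard library are available. Lean on these libraries where they do the work, as an engineer would, in place of code of your own. Each camera call takes 0.05 s, during which the arm holds its last target. There are 200 camera calls.

## Task

Tare the shop scale with the dish on it: with a fingertip push the sliding cover fully aside, reach into the well under it and press the sunken key all the way down, then let the key come back up and push the cover fully shut again. Do not press the two raised keys, and do not lift or shift the scale, the dish stack on its pan, or the powder box and dividers beside it.

Things in the scene. Friction and masses are not known exactly. Their poses are not given: they have to be found in the camera images.
- scale: Loose 3 kg grey bench scale, 210 mm deep (x) by 220 mm wide (y). Origin under its centre on the table; x to its back (away from the robot if unturned), y to its left, z up. Front (x -105 to -20 mm): console, level deck 44 mm high. Behind: steel pan, top 46 mm high, with a dish stack. Deck from right to left: two raised keys (y -88), covered well (x -62.5, y -30), flat dark display (y 86).
- well_mouth (a point): Centre of the well's mouth, level with the deck, 44 mm above the table. Well: square, 46 x 46 mm, parallel to the scale's sides, upright walls, 30 mm deep; the sunken key is inside. Free when the cover is fully aside. Beside it two guide rails 58 mm apart (top 51 mm above the table) run along y, from y -62 to 60 mm, ended by stop bars 4 mm high.
- cover (a joint): Sliding cover: 0 = fully shut over the well, 0.056 m = fully aside (stop). Grows as the cover slides along the scale's +y, to the scale's left. Stays where it is left; sliding takes about 1 N. May start up to 14 mm open.
- cover_tab (a point): Centre of the upright finger tab on the cover: a bar 34 mm long (scale's x), 8 mm thick (y), 18 mm high; the point is 9 mm below its top and 9 mm above the cover plate (56 x 56 x 3 mm, upper face 48 mm above the table). The tab is 16 mm from the plate's middle toward +y. Push its right (-y) side toward +y to open, its left side toward -y to shut; deck and plate beside it are clear.
- tare_key (a joint): Travel of the sunken key: 0 = up, 0.005 m = fully down. Sprung: 1.5 N starts it, 4 N holds it fully down, and it comes back up by itself.
- tare_key_top (a point): Centre of the sunken key's flat round top, 32 mm across, grey, in the middle of the well, 18 mm below the deck when up (26 mm above the table), 23 mm below it when fully down. The axis is upright.
- key_near (a joint): Travel of the nearer raised key, a grey round key 16 mm across that stands 6 mm proud of the deck at x -79.5, y -88 mm of the scale: 0 = up, 0.004 m = down; sprung, 1.2 N starts it. Not to be pressed.
- key_far (a joint): The same for the farther raised key, at x -45.5, y -88 mm of the scale.
- dish: Loose stack of small brass dishes in one piece, 83 mm across, 27 mm high, standing on the pan about 50 mm behind the scale's centre. Origin at the centre of its underside. Stays put.
- powder_box: Loose round brass box, 65 x 59 x 42 mm, standing on the table to one side of the scale, about 190 mm from its centre. Origin at the centre of its underside. Stays put.
- dividers: Loose steel dividers lying on the table on the other side of the scale, about 190 mm from its centre, 129 mm long (along its own y), 10 mm high. Origin at the centre of its underside. Stays put.
Mind the look-alikes: they are no part of the job. What is shaped like the dish but turquoise is not meant.

How it is judged (in metres and radians):
On the way, in this order (a step that is already met when the one before it is completed fails the run):
1. the cover is fully aside (within 5 mm of its stop) (value of joint cover above 0.051 m), for 0.1 s.
2. the sunken key is pressed all the way down by the fingers (at least 4.2 of 5 mm) (value of joint tare_key above 0.0042 m and contact force between the fingers and tare_key above 0.5 N), for 0.1 s.
3. the cover is shut again over the released key (value of joint cover below 0.004 m and value of joint tare_key below 0.001 m), for 0.1 s.
At the end, for the whole second after the job is handed in: The cover is shut to within 4 mm, the sunken key and both raised keys are up (within 1 mm), the scale stands level and still within 25 mm of where it was, the dish stack stands on its pan within 30 mm of where it was, and the powder box and dividers are within 20 mm of where they were (all of step 3 and value of joint each of key_near, key_far below 0.001 m and distance of scale from where it was at the start of the episode below 0.025 m and angle between scale's own z axis and vertical below 0.05 rad and linear speed of scale below 0.01 m/s and z of dish in the frame of scale between 0.04 and 0.052 m and distance of dish from where it was at the start of the episode below 0.03 m and distance of each of powder_box, dividers from where it was at the start of the episode below 0.02 m); the robot touches nothing.
It fails at once if a raised key is pressed (more than 2 mm) (value of joint any of key_near, key_far above 0.002 m).
It fails at once if the scale is lifted (10 mm), tipped or shifted more than 25 mm (height (world z) of scale above 0.01 m or angle between scale's own z axis and vertical above 0.1 rad or distance of scale from where it was at the start of the episode above 0.025 m).
It fails at once if the dish stack is shifted on the pan, lifted or tipped (moved more than 30 mm, 8 mm up or 0.2 rad) (distance of dish from where it was at the start of the episode above 0.03 m or z of dish in the frame of scale above 0.054 m or angle between dish's own z axis and vertical above 0.2 rad).
It fails at once if the powder box or the dividers are moved more than 20 mm (distance of any of powder_box, dividers from where it was at the start of the episode above 0.02 m).
It also fails if it takes over 54 s, if anything falls off the work surface, if the arm or the gripper's body presses on something with over 40 N, if the wrist force passes 120 N, or if a joint passes its speed limit or range.

## Working session

There is one attempt and no reset: what is moved stays moved. The work goes in short steps, Python scripts to look and compute and a shell command to move; the robot and the scene stay as the last step left them, time stands still between calls to the robot, and variables do not carry over. Pictures are saved under pics/ and viewed, at most 10 in all, crops included, and the job is handed in when it is done.

```bash
mkdir -p pics; python3 - <<'E'
from bench import ctrl
import cv2
print(ctrl.observe(), ctrl.grasp_offset)
for n in("scene","top"):
    c=ctrl.camera(n); cv2.imwrite(f"pics/{n}0.png",c["color"][:,:,::-1]); print({k:v for k,v in c.items() if k!="color"})
E
```

```text
{'time_s': 0.0, 'qpos': array([-1.31249001,  0.41795842, -0.01030768,  1.61415123,  0.00469093,
        1.11071513, -0.053012  ]), 'qd': array([-2.90512440e-04, -1.29461335e-03, -9.32376408e-04,  1.40755230e-03,
        6.98375408e-04,  2.99784158e-04, -4.83494112e-05]), 'joint_efforts': array([-7.19818690e-04, -8.64440060e+01,  6.78168163e-01, -4.34927952e+01,
        1.89814257e-02,  7.23326550e-03, -1.67838641e-05]), 'ee_pos': array([184.4887224, 596.7939612, 230.6796032]), 'eef_rot': array([-3.14038717e+00,  8.08417781e-05,  2.84178278e+00]), 'wrist_force': array([-0.56866935,  0.0424814 , -0.74544684]), 'torque': array([-0.00694518, -0.05382022,  0.01969161]), 'grasp_force': 0.0, 'finger_gap': 1.0006680909496044} 18.700000000000003
{'fx': 361.0264542671278, 'fy': 361.0264542671278, 'cx': 321.21594876726226, 'cy': 201.6128628170705, 'rvec': array([ 2.15944904, -1.15805031,  0.42263249]), 'tvec': array([-300.67336218,  403.22954794,  602.13549751])}
{'fx': 385.6787143665072, 'fy': 385.6787143665072, 'cx': 318.98110901925145, 'cy': 197.14074141141464, 'rvec': array([ 2.22488676, -2.20023419,  0.09680886]), 'tvec': array([ -7.62333829, 554.80046025, 887.93089402])}
```

View pics/top0.png

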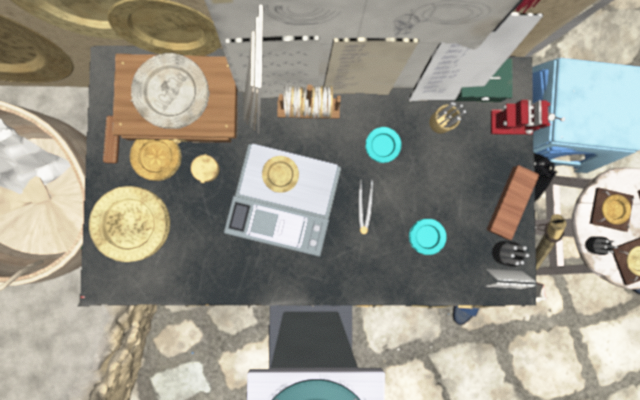

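View pics/scene0.png

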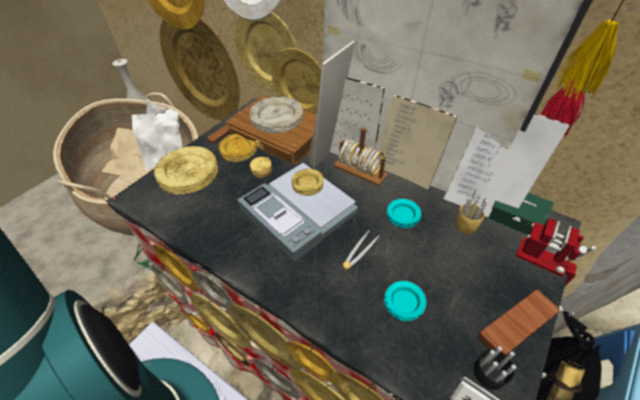

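The top view shows the scale turned slightly. Its corners at the deck are near (225,235), (322,254), (341,165) and (249,144). The display is at (239,217), the white cover at (290,228), and the raised keys at about (315,235), with the powder box at (204,168) to the left and the dividers at (365,205) to the right.

```bash
cat > h.py <<'E'
import numpy as np, cv2
from bench import ctrl
from scipy.spatial.transform import Rotation as Ro
def cast(c,uv,z,T=None):
    """pixel -> world on plane z. T: (R,p) tool pose for wrist cam"""
    uv=np.atleast_2d(uv).astype(float)
    d=np.c_[(uv[:,0]-c["cx"])/c["fx"],(uv[:,1]-c["cy"])/c["fy"],np.ones(len(uv))]
    if T is None:
        R=cv2.Rodrigues(c["rvec"])[0]; o=-R.T@c["tvec"]; d=d@R
    else:
        M=c["mount"]; R=T[0]@M[:3,:3]; o=T[0]@M[:3,3]+T[1]; d=d@R.T
    return o+d*((z-o[2])/d[:,2])[:,None]
def pose():
    s=ctrl.observe(); return Ro.from_euler("xyz",s["eef_rot"]).as_matrix(),np.array(s["ee_pos"])
def delta(target):
    R,p=pose(); return R.T@(np.array(target)-p)/1000
E
python3 - <<'E'
from h import *
c=ctrl.camera("top")
P=cast(c,[[225,235],[322,254],[341,165],[249,144],[304,242],[278,175]],44)
print(P.round(0)); 
P[:4]
y=(P[0]-P[1])+(P[3]-P[2]); yaw=np.arctan2(-y[0],y[1]); print("yaw",np.degrees(yaw))
ctr=P[:4].mean(0); R=Ro.from_euler("z",yaw).as_matrix(); w=ctr+R@[-62.5,-30,0]; print(ctr,w)
R,p=pose(); print(R.round(3)); w[2]=230; print("delta",delta(w))
big=cv2.resize(c["color"][130:270,190:390],None,fx=4,fy=4,interpolation=cv2.INTER_CUBIC)
cv2.imwrite("pics/crop.png",big[:,:,::-1]); w=ctrl.camera("wrist"); print(w["mount"].round(2),w["fx"],w["cx"],w["cy"])
E
```

```text
[[466. 209.  44.]
 [426.  -8.  44.]
 [627. -50.  44.]
 [672. 159.  44.]
 [452.  32.  44.]
 [602.  93.  44.]]
yaw -11.319266475799699
[547.69029991  77.42064619  44.        ] [480.51772897  60.27142716  44.        ]
[[-0.955  0.295 -0.   ]
 [ 0.295  0.955 -0.001]
 [-0.    -0.001 -1.   ]]
delta [-0.4412737  -0.42526143  0.00122314]
[[   0.     -0.95   -0.32   82.74]
 [   1.      0.      0.      0.56]
 [  -0.     -0.32    0.95 -143.11]
 [   0.      0.      0.      1.  ]] 329.3491220204161 320.07258148555894 203.7409909750517
```

View pics/crop.png

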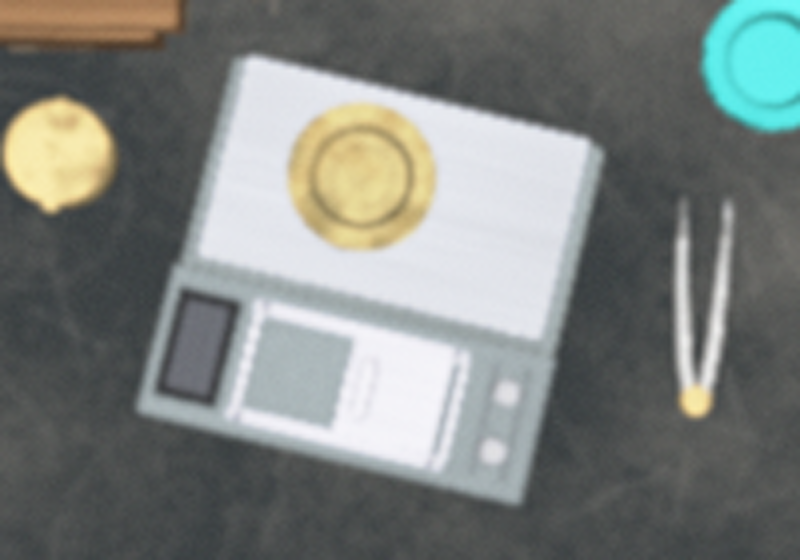

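The crop confirms the cover sits at the right, nearly shut, with its tab at about (365,390) in the crop and the two keys to the right. Moving above the well.

```bash
python3 -m pendant '[{"fingers":255,"offset":[-0.02,-0.02,0],"roll":0},{"fingers":255,"offset":[-0.06,-0.058,0],"roll":0},{"fingers":255,"offset":[-0.10,-0.096,0],"roll":0},{"fingers":255,"offset":[-0.14,-0.135,0],"roll":0},{"fingers":255,"offset":[-0.18,-0.173,0],"roll":-1},{"fingers":255,"offset":[-0.22,-0.212,0],"roll":-2},{"fingers":255,"offset":[-0.26,-0.25,0],"roll":-4},{"fingers":255,"offset":[-0.29,-0.28,0],"roll":-6}]'
python3 - <<'E'
from h import *
print(delta([480.5,60.3,150]), pose()[1], np.degrees(ctrl.observe()["eef_rot"]))
E
```

```text
time_s: 1.2
ee_pos: [379.7, 241.9, 231.4]
eef_rot: [3.141, 0.0, 2.946]
wrist_force: [0.2, 1.2, 1.3]
finger_gap: 0.001
grasp_force: 0.0
[-0.13405058 -0.1585767   0.08142223] [379.73943554 241.86085799 231.41664529] [1.79992865e+02 1.08256818e-02 1.68814811e+02]
```

```bash
python3 -m pendant '[{"fingers":255,"offset":[-0.03,-0.035,0],"roll":0},{"fingers":255,"offset":[-0.06,-0.07,0.01],"roll":0},{"fingers":255,"offset":[-0.09,-0.105,0.02],"roll":0},{"fingers":255,"offset":[-0.115,-0.135,0.04],"roll":0},{"fingers":255,"offset":[-0.13,-0.152,0.06],"roll":0},{"fingers":255,"offset":[-0.134,-0.158,0.08],"roll":0},{"fingers":255,"offset":[-0.134,-0.158,0.08],"roll":0},{"fingers":255,"offset":[-0.134,-0.158,0.08],"roll":0}]'
python3 - <<'E'
from h import *
R,p=pose(); c=ctrl.camera("wrist"); cv2.imwrite("pics/w1.png",c["color"][:,:,::-1]); np.savez("w1.npz",R=R,p=p,**c)
E
```

```text
time_s: 2.2
ee_pos: [479.9, 63.4, 152.0]
eef_rot: [3.141, 0.0, 2.947]
wrist_force: [0.0, -0.0, -0.2]
finger_gap: 0.001
grasp_force: 0.0
```

View pics/w1.png

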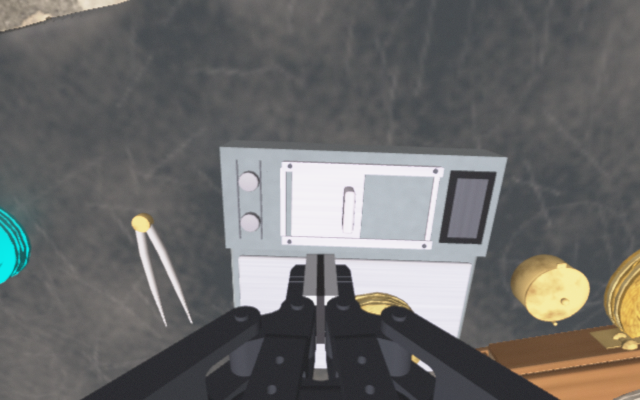

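The wrist view shows the raised keys at (248,181) and (249,222), the rail frame corners at (281,163), (443,168), (438,249) and (281,244), and the tab at (349,210). The cover's left edge is at x≈361.

```bash
python3 - <<'E'
from h import *
c=dict(np.load("w1.npz")); T=(c["R"],c["p"])
k=cast(c,[[248,181],[249,222]],50,T); f=cast(c,[[281,163],[443,168],[438,249],[281,244]],51,T)
d=cast(c,[[450,171],[495,173],[486,244],[441,242]],44,T)
e=cast(c,[[220,148],[506,158]],44,T)
tab=cast(c,[[349,189]],66,T); tabp=cast(c,[[343.5,205],[355,205]],66,T); pl=cast(c,[[362,208]],48,T)
A=np.array([[-79.5,-88],[-45.5,-88],[-62.5,-1],[-62.5,86]]) 
B=np.array([k[0],k[1],f.mean(0),d.mean(0)])[:,:2]
a0=A.mean(0);b0=B.mean(0); U,S,V=np.linalg.svd((A-a0).T@(B-b0)); R=(U@V).T
t=b0-R@a0; print("yaw",np.degrees(np.arctan2(R[1,0],R[0,0])),"t",t); print("res",((A@R.T+t)-B).round(1))
loc=lambda P:((P[:,:2]-t)@R).round(1)
for n,P in dict(frame=f,disp=d,front=e,tab=tab,tabp=tabp,plate=pl).items(): print(n,loc(P).tolist())
np.savez("sc.npz",R=R,t=t)
W=lambda x,y,z:[*(R@[x,y]+t),z]
print("tool yaw",np.degrees(ctrl.observe()["eef_rot"]))
print("local tcp",loc(pose()[1][None]),pose()[1][2])
E
```

```text
yaw -13.737719430696616 t [550.27257311  80.55468933]
res [[ 0.2  0.8]
 [ 0.3  0.8]
 [-0.5 -0.4]
 [-0.1 -1.1]]
frame [[-94.9, -63.5], [-96.7, 58.7], [-29.1, 65.8], [-27.8, -63.0]]
disp [[-93.1, 67.3], [-93.1, 102.7], [-32.2, 108.3], [-32.3, 70.2]]
front [[-102.9, -110.7], [-105.2, 108.6]]
tab [[-81.3, -12.5]]
tabp [[-68.9, -15.7], [-69.3, -7.2]]
plate [[-60.9, 0.8]]
tool yaw [1.79968843e+02 5.03794975e-02 1.68863679e+02]
local tcp [[-64.2 -33.2]] 152.14106462284798
```

```bash
cat >> h.py <<'E'
s_=dict(np.load("sc.npz"))
def to(x,y,z): print((x,y,z),delta([*(s_["R"]@[x,y]+s_["t"]),z]).round(4))
def loc():
    p=pose()[1]; print("local",((p[:2]-s_["t"])@s_["R"]).round(1),p[2].round(1),ctrl.observe()["wrist_force"].round(1),ctrl.observe()["time_s"])
E
python3 -c "
from h import *
to(-62.5,-44,90);to(-62.5,-44,57)"
```

```text
(-62.5, -44, 90) [-0.0012 -0.0109  0.0621]
(-62.5, -44, 57) [-0.0011 -0.0109  0.0951]
```

```bash
python3 -m pendant '[{"fingers":255,"offset":[-0.001,-0.005,0],"roll":1.3},{"fingers":255,"offset":[-0.001,-0.011,0.02],"roll":2.6},{"fingers":255,"offset":[-0.001,-0.011,0.045],"roll":2.6},{"fingers":255,"offset":[-0.001,-0.011,0.06],"roll":2.6},{"fingers":255,"offset":[-0.001,-0.011,0.075],"roll":2.6},{"fingers":255,"offset":[-0.001,-0.011,0.087],"roll":2.6},{"fingers":255,"offset":[-0.001,-0.011,0.095],"roll":2.6},{"fingers":255,"offset":[-0.001,-0.011,0.095],"roll":2.6}]'
python3 - <<'E'
from h import *
loc(); print(np.degrees(ctrl.observe()["eef_rot"])); to(-62.5,24,57)
c=ctrl.camera("wrist"); cv2.imwrite("pics/w2.png",c["color"][:,:,::-1])
E
```

```text
time_s: 3.25
ee_pos: [478.5, 51.9, 56.0]
eef_rot: [-3.141, -0.001, 2.901]
wrist_force: [-0.0, 0.7, -1.1]
finger_gap: -0.001
grasp_force: 0.0
local [-62.9 -44.9] 56.0 [-0.   0.7 -1.1] 3.25
[-1.79978467e+02 -2.94386002e-02  1.66220017e+02]
(-62.5, 24, 57) [-0.0004  0.0689 -0.0011]
```

View pics/w2.png

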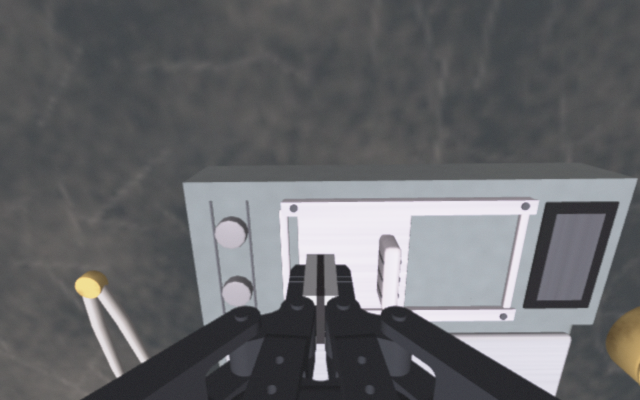

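The fingertips at (320,270) are over the cover plate, right of the tab at (388,270), and clear of the keys at (230,232) and (237,290). Pushing open.

```bash
python3 -m pendant '[{"fingers":255,"offset":[0,0.008,0],"roll":0},{"fingers":255,"offset":[0,0.016,0],"roll":0},{"fingers":255,"offset":[0,0.024,0],"roll":0},{"fingers":255,"offset":[0,0.032,0],"roll":0},{"fingers":255,"offset":[0,0.040,0],"roll":0},{"fingers":255,"offset":[0,0.048,0],"roll":0},{"fingers":255,"offset":[0,0.056,0],"roll":0},{"fingers":255,"offset":[0,0.064,0],"roll":0}]'
python3 -m pendant '[{"fingers":255,"offset":[0,0.001,0],"roll":0},{"fingers":255,"offset":[0,0.001,0],"roll":0},{"fingers":255,"offset":[0,0.002,0],"roll":0},{"fingers":255,"offset":[0,0.002,0],"roll":0},{"fingers":255,"offset":[0,0.003,0],"roll":0},{"fingers":255,"offset":[0,0.003,0],"roll":0},{"fingers":255,"offset":[0,0.003,0],"roll":0},{"fingers":255,"offset":[0,0.003,0],"roll":0}]'
python3 - <<'E'
from h import *
loc(); c=ctrl.camera("wrist"); cv2.imwrite("pics/w3.png",c["color"][:,:,::-1])
E
```

```text
time_s: 4.3
ee_pos: [493.9, 114.6, 56.3]
eef_rot: [-3.141, -0.0, 2.901]
wrist_force: [-0.5, -1.6, 1.2]
finger_gap: -0.004
grasp_force: 0.8
time_s: 5.3
ee_pos: [494.6, 117.0, 56.3]
eef_rot: [-3.142, 0.0, 2.901]
wrist_force: [0.3, -0.5, -0.4]
finger_gap: 0.0
grasp_force: 0.3
local [-62.7  22.2] 56.3 [ 0.3 -0.5 -0.4] 5.3
```

View pics/w3.png

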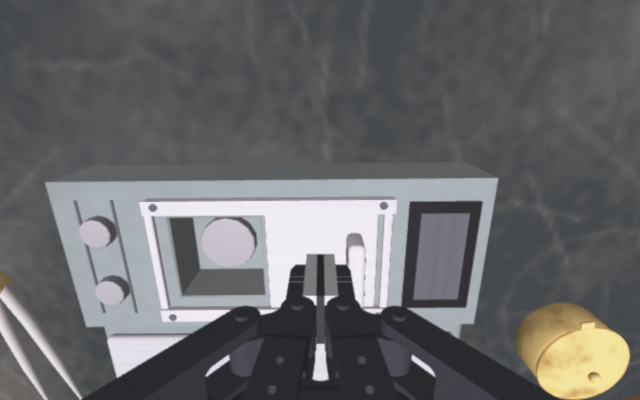

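The well is open with the key visible at (230,242). The plate's left edge at (375,250) is still a few mm from the stop bar at (382,250), so I push a little more.

```bash
python3 -m pendant '[{"fingers":255,"offset":[0,0.001,0],"roll":0},{"fingers":255,"offset":[0,0.002,0],"roll":0},{"fingers":255,"offset":[0,0.003,0],"roll":0},{"fingers":255,"offset":[0,0.004,0],"roll":0},{"fingers":255,"offset":[0,0.005,0],"roll":0},{"fingers":255,"offset":[0,0.005,0],"roll":0},{"fingers":255,"offset":[0,0.005,0],"roll":0},{"fingers":255,"offset":[0,0.005,0],"roll":0}]'
python3 -m pendant '[{"fingers":255,"offset":[0,0.001,0],"roll":0},{"fingers":255,"offset":[0,0.001,0],"roll":0},{"fingers":255,"offset":[0,0.002,0],"roll":0},{"fingers":255,"offset":[0,0.002,0],"roll":0},{"fingers":255,"offset":[0,0.002,0],"roll":0},{"fingers":255,"offset":[0,0.002,0],"roll":0},{"fingers":255,"offset":[0,0.002,0],"roll":0},{"fingers":255,"offset":[0,0.002,0],"roll":0}]'
python3 - <<'E'
from h import *
loc(); c=ctrl.camera("wrist"); cv2.imwrite("pics/w4.png",c["color"][:,:,::-1])
E
```

```text
time_s: 6.35
ee_pos: [495.2, 119.9, 56.0]
eef_rot: [-3.139, -0.001, 2.899]
wrist_force: [-2.8, -13.7, 2.9]
finger_gap: 0.001
grasp_force: 7.0
time_s: 7.35
ee_pos: [495.9, 121.8, 56.1]
eef_rot: [-3.139, -0.001, 2.899]
wrist_force: [-2.3, -14.7, 2.3]
finger_gap: -0.001
grasp_force: 7.0
local [-62.6  27.1] 56.1 [ -2.3 -14.7   2.3] 7.35
```

The force of about 15 N shows the cover is on its stop. Next I back off, lift, and locate the well from one picture.

```bash
python3 -m pendant '[{"fingers":255,"offset":[0,-0.004,0],"roll":0},{"fingers":255,"offset":[0,-0.008,0],"roll":0},{"fingers":255,"offset":[0,-0.008,-0.01],"roll":0},{"fingers":255,"offset":[0,-0.008,-0.025],"roll":0},{"fingers":255,"offset":[0,-0.008,-0.035],"roll":0},{"fingers":255,"offset":[0,-0.008,-0.04],"roll":0},{"fingers":255,"offset":[0,-0.008,-0.04],"roll":0},{"fingers":255,"offset":[0,-0.008,-0.04],"roll":0}]'
python3 - <<'E'
from h import *
loc(); R,p=pose(); c=ctrl.camera("wrist"); cv2.imwrite("pics/w5.png",c["color"][:,:,::-1]); np.savez("w5.npz",R=R,p=p,**c)
E
```

```text
time_s: 8.4
ee_pos: [494.1, 116.1, 96.0]
eef_rot: [-3.141, -0.0, 2.901]
wrist_force: [-0.5, -0.1, 0.1]
finger_gap: 0.003
grasp_force: 0.0
local [-63.   21.2] 96.0 [-0.5 -0.1  0.1] 8.4
```

View pics/w5.png

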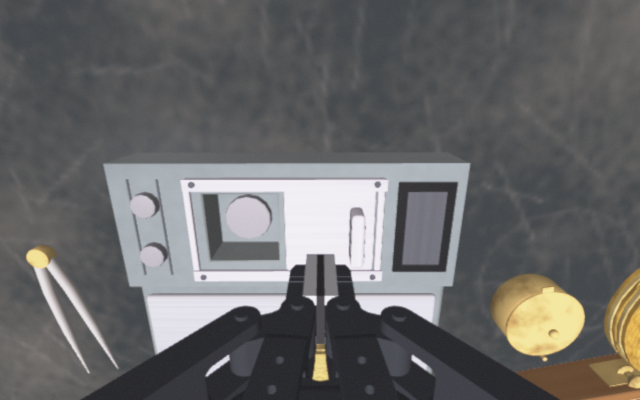

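The cover is on its stop. The key top is at (248,217), the well mouth corners are near (203,193), (285,193), (280,260) and (209,260), and the raised keys are at (144,205) and (152,256).

```bash
python3 - <<'E'
from h import *
c=dict(np.load("w5.npz")); T=(c["R"],c["p"])
L=lambda P:((P[:,:2]-s_["t"])@s_["R"]).round(1).tolist()
print("key",L(cast(c,[[248,217]],26,T)),"mouth",L(cast(c,[[203,193],[285,193],[280,260],[209,260]],44,T)),
 "raised",L(cast(c,[[144,205],[152,256]],50,T)),"tab",L(cast(c,[[351,214],[364,214]],66,T)))
k=cast(c,[[248,217]],26,T)[0]; print(delta([k[0],k[1],96]))
E
```

```text
key [[-63.5, -28.2]] mouth [[-86.4, -50.7], [-86.4, 0.1], [-39.9, -4.8], [-39.9, -52.0]] raised [[-80.6, -85.2], [-46.0, -86.0]] tab [[-80.7, 39.1], [-80.7, 46.4]]
[ 5.45037880e-04 -4.92814162e-02 -1.51454665e-05]
```

```bash
python3 -m pendant '[{"fingers":255,"offset":[0,-0.02,0],"roll":0},{"fingers":255,"offset":[0,-0.04,0],"roll":0},{"fingers":255,"offset":[0.0005,-0.049,0],"roll":0},{"fingers":255,"offset":[0.0005,-0.049,0.01],"roll":0},{"fingers":255,"offset":[0.0005,-0.049,0.03],"roll":0},{"fingers":255,"offset":[0.0005,-0.049,0.05],"roll":0},{"fingers":255,"offset":[0.0005,-0.049,0.064],"roll":0},{"fingers":255,"offset":[0.0005,-0.049,0.064],"roll":0}]'
python3 -c "
from h import *
loc()"
```

```text
time_s: 9.45
ee_pos: [481.7, 68.6, 31.3]
eef_rot: [-3.141, -0.001, 2.901]
wrist_force: [1.0, 0.3, 0.9]
finger_gap: 0.001
grasp_force: 0.0
local [-63.8 -27.9] 31.3 [1.  0.3 0.9] 9.45
```

```bash
python3 -m pendant '[{"fingers":255,"offset":[0,0,0.003],"roll":0},{"fingers":255,"offset":[0,0,0.006],"roll":0},{"fingers":255,"offset":[0,0,0.008],"roll":0},{"fingers":255,"offset":[0,0,0.009],"roll":0},{"fingers":255,"offset":[0,0,0.010],"roll":0},{"fingers":255,"offset":[0,0,0.011],"roll":0},{"fingers":255,"offset":[0,0,0.011],"roll":0},{"fingers":255,"offset":[0,0,0.011],"roll":0}]'
python3 -c "
from h import *
loc()"
```

```text
time_s: 10.45
ee_pos: [482.4, 68.7, 21.4]
eef_rot: [3.141, 0.0, 2.901]
wrist_force: [2.9, 1.3, 3.7]
finger_gap: 0.0
grasp_force: 1.8
local [-63.1 -27.6] 21.4 [2.9 1.3 3.7] 10.45
```

```bash
python3 -m pendant '[{"fingers":255,"offset":[0,0,0.001],"roll":0},{"fingers":255,"offset":[0,0,0.001],"roll":0},{"fingers":255,"offset":[0,0,0.002],"roll":0},{"fingers":255,"offset":[0,0,0.002],"roll":0},{"fingers":255,"offset":[0,0,0.002],"roll":0},{"fingers":255,"offset":[0,0,0.002],"roll":0},{"fingers":255,"offset":[0,0,0.002],"roll":0},{"fingers":255,"offset":[0,0,0.002],"roll":0}]'
python3 -c "
from h import *
loc()"
```

```text
time_s: 11.45
ee_pos: [482.5, 68.7, 20.5]
eef_rot: [3.141, 0.0, 2.901]
wrist_force: [-7.4, 0.8, 36.8]
finger_gap: 0.004
grasp_force: 18.5
local [-63.  -27.6] 20.5 [-7.4  0.8 36.8] 11.45
```

The key is bottomed at 37 N. Lifting out and crossing to the left side of the tab.

```bash
python3 -m pendant '[{"fingers":255,"offset":[0,0,-0.015],"roll":0},{"fingers":255,"offset":[0,0,-0.04],"roll":0},{"fingers":255,"offset":[0,0,-0.07],"roll":0},{"fingers":255,"offset":[0,0,-0.08],"roll":0},{"fingers":255,"offset":[0,0.03,-0.08],"roll":0},{"fingers":255,"offset":[0,0.07,-0.08],"roll":0},{"fingers":255,"offset":[0,0.099,-0.08],"roll":0},{"fingers":255,"offset":[0,0.099,-0.08],"roll":0}]'
python3 - <<'E'
from h import *
loc(); to(-62.5,71,57); c=ctrl.camera("wrist"); cv2.imwrite("pics/w6.png",c["color"][:,:,::-1])
E
```

```text
time_s: 12.45
ee_pos: [505.3, 166.6, 98.5]
eef_rot: [-3.141, -0.001, 2.904]
wrist_force: [-0.9, 0.5, 0.4]
finger_gap: 0.002
grasp_force: 0.0
local [-64.1  72.9] 98.5 [-0.9  0.5  0.4] 12.45
(-62.5, 71, 57) [-0.0017 -0.0019  0.0415]
```

View pics/w6.png

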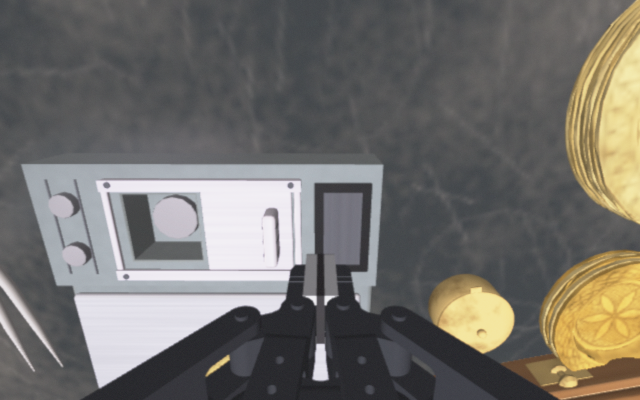

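The key is back up at (176,217), and the fingertips at (320,270) are left of the tab at (270,237). Descending, then pushing shut.

```bash
python3 -m pendant '[{"fingers":255,"offset":[-0.001,-0.001,0.01],"roll":0},{"fingers":255,"offset":[-0.001,-0.001,0.025],"roll":0},{"fingers":255,"offset":[-0.001,-0.001,0.036],"roll":0},{"fingers":255,"offset":[-0.001,-0.001,0.041],"roll":0},{"fingers":255,"offset":[-0.001,-0.005,0.041],"roll":0},{"fingers":255,"offset":[-0.001,-0.012,0.041],"roll":0},{"fingers":255,"offset":[-0.001,-0.02,0.041],"roll":0},{"fingers":255,"offset":[-0.001,-0.028,0.041],"roll":0}]'
python3 -m pendant '[{"fingers":255,"offset":[0,-0.007,0],"roll":0},{"fingers":255,"offset":[0,-0.014,0],"roll":0},{"fingers":255,"offset":[0,-0.020,0],"roll":0},{"fingers":255,"offset":[0,-0.025,0],"roll":0},{"fingers":255,"offset":[0,-0.029,0],"roll":0},{"fingers":255,"offset":[0,-0.032,0],"roll":0},{"fingers":255,"offset":[0,-0.034,0],"roll":0},{"fingers":255,"offset":[0,-0.034,0],"roll":0}]'
python3 -c "
from h import *
loc()"
```

```text
time_s: 13.5
ee_pos: [500.1, 136.8, 58.6]
eef_rot: [3.141, 0.001, 2.901]
wrist_force: [0.5, 1.6, 0.4]
finger_gap: -0.002
grasp_force: 0.6
time_s: 14.5
ee_pos: [491.8, 104.2, 58.2]
eef_rot: [-3.141, -0.0, 2.901]
wrist_force: [-0.2, 0.4, -0.0]
finger_gap: 0.001
grasp_force: 0.0
local [-62.4   9.1] 58.2 [-0.2  0.4 -0. ] 14.5
```

```bash
python3 -m pendant '[{"fingers":255,"offset":[0,-0.001,0],"roll":0},{"fingers":255,"offset":[0,-0.002,0],"roll":0},{"fingers":255,"offset":[0,-0.003,0],"roll":0},{"fingers":255,"offset":[0,-0.004,0],"roll":0},{"fingers":255,"offset":[0,-0.004,0],"roll":0},{"fingers":255,"offset":[0,-0.004,0],"roll":0},{"fingers":255,"offset":[0,-0.004,0],"roll":0},{"fingers":255,"offset":[0,-0.004,0],"roll":0}]'
python3 -m pendant '[{"fingers":255,"offset":[0,-0.001,0],"roll":0},{"fingers":255,"offset":[0,-0.001,0],"roll":0},{"fingers":255,"offset":[0,-0.002,0],"roll":0},{"fingers":255,"offset":[0,-0.002,0],"roll":0},{"fingers":255,"offset":[0,-0.002,0],"roll":0},{"fingers":255,"offset":[0,-0.002,0],"roll":0},{"fingers":255,"offset":[0,-0.002,0],"roll":0},{"fingers":255,"offset":[0,-0.002,0],"roll":0}]'
python3 -c "
from h import *
loc()"
```

```text
time_s: 15.5
ee_pos: [491.0, 100.4, 58.3]
eef_rot: [-3.141, 0.0, 2.901]
wrist_force: [0.5, 0.2, -0.2]
finger_gap: -0.005
grasp_force: 0.0
time_s: 16.5
ee_pos: [490.5, 98.4, 58.3]
eef_rot: [-3.141, 0.0, 2.901]
wrist_force: [-0.3, -0.0, 0.7]
finger_gap: -0.001
grasp_force: 0.1
local [-62.3   3.2] 58.3 [-0.3 -0.   0.7] 16.5
```

```bash
python3 -m pendant '[{"fingers":255,"offset":[0,-0.001,0],"roll":0},{"fingers":255,"offset":[0,-0.001,0],"roll":0},{"fingers":255,"offset":[0,-0.002,0],"roll":0},{"fingers":255,"offset":[0,-0.002,0],"roll":0},{"fingers":255,"offset":[0,-0.003,0],"roll":0},{"fingers":255,"offset":[0,-0.003,0],"roll":0},{"fingers":255,"offset":[0,-0.003,0],"roll":0},{"fingers":255,"offset":[0,-0.003,0],"roll":0}]'
```

```text
time_s: 17.5
ee_pos: [490.2, 97.0, 58.5]
eef_rot: [3.14, 0.001, 2.902]
wrist_force: [2.0, 11.5, -2.5]
finger_gap: 0.0
grasp_force: 4.8
```

The force of 11.5 N shows the cover is on its shut stop. Backing off, lifting, and checking.

```bash
python3 -m pendant '[{"fingers":255,"offset":[0,0.005,0],"roll":0},{"fingers":255,"offset":[0,0.01,0],"roll":0},{"fingers":255,"offset":[0,0.01,-0.02],"roll":0},{"fingers":255,"offset":[0,0.01,-0.05],"roll":0},{"fingers":255,"offset":[0,0.01,-0.08],"roll":0},{"fingers":255,"offset":[0,0.01,-0.09],"roll":0},{"fingers":255,"offset":[0,0.01,-0.09],"roll":0},{"fingers":255,"offset":[0,0.01,-0.09],"roll":0}]'
python3 - <<'E'
from h import *
loc(); c=ctrl.camera("wrist"); cv2.imwrite("pics/w7.png",c["color"][:,:,::-1])
E
```

```text
time_s: 18.5
ee_pos: [491.7, 105.2, 147.3]
eef_rot: [-3.141, -0.001, 2.901]
wrist_force: [-0.6, -0.2, -0.8]
finger_gap: 0.003
grasp_force: 0.0
local [-62.7  10. ] 147.3 [-0.6 -0.2 -0.8] 18.5
```

View pics/w7.png

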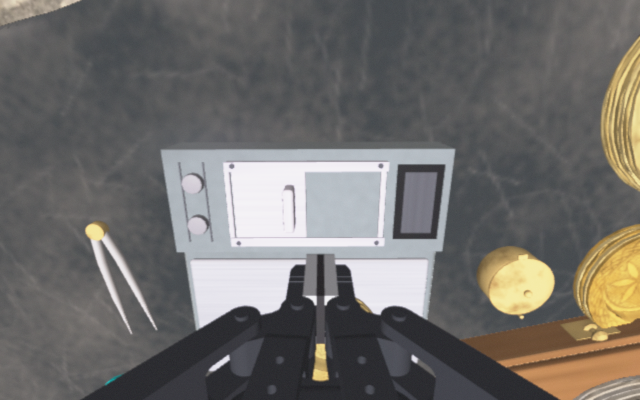

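The cover's right edge at (232,205) is flush with the right bar, so it is fully shut. Both raised keys are up, and the arm is clear.

```bash
python3 -c "
from bench import ctrl
print(ctrl.hand_in())"
```

```text
the job is handed in; nothing more can be done
None
```

I handed the job in at about 18.5 s: the cover was pushed to its stop, the tare key pressed to the bottom and seen back up, and the cover pushed shut again; the scale slid about 2 mm, and `hand_in()` returned no verdict.

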